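# Find and release the latched furnace key

### The job

One of the four keys on the furnace switch box has been left latched down. With a fingertip, tap each key lightly in turn, starting at the one nearest the round knob and going along the row, to find which it is, and only after tapping all four press the latched key so that it lets go and springs up. Do not press the other three keys down and do not pick up or shift any of the things standing around; at the end all four keys stand up and nothing is touched.

Things in the scene. Friction and masses are not known exactly. Their poses are not given: they have to be found in the camera images.
- console: Grey furnace switch box screwed to the bench, 150 (x) by 300 (y) by 65 mm high, flat level top. Origin: centre of its underside; x points away from the robot's side, y along its length to the left seen from the robot, z up. A fixed round black knob (48 mm wide, 21 mm high) stands on its left end at x -20, y +108 mm. The four keys follow in a row to the right of it, at x -20 mm.
- key_1: First (nearest the round knob) of four identical square grey keys, 30 by 30 mm, 45 mm apart; at y 45 mm on the console. Origin: centre of its flat top, moving with it. An up key's top is 79 mm above the bench, the latched one's 4 mm lower. An up key gives from 1 N on, sinking 2 mm per newton (9.5 mm at most), and springs back; sinking over 7 mm counts as pressed down.
- key_2: Second of four identical square grey keys, 30 by 30 mm, 45 mm apart; at y 0 mm on the console. Origin: centre of its flat top, moving with it. The latched key, whichever it is, feels solid below 3 N, then sinks 2 mm per newton; it lets go 4 mm below its latched height (about 5.5 N), has its stop at 5.5 mm (6.5 N) and springs up when the finger leaves.
- key_3: Third of four identical square grey keys, 30 by 30 mm, 45 mm apart; at y -45 mm on the console. Origin: centre of its flat top, moving with it. Heights and springs as for key_1 and key_2.
- key_4: Fourth (farthest from the knob) of four identical square grey keys, 30 by 30 mm, 45 mm apart; at y -90 mm on the console. Origin: centre of its flat top, moving with it. Heights and springs as for key_1 and key_2.
- crucible: Bystander: small white porcelain crucible, 42 mm across, 34 mm high, standing on the rear part of the console's top, behind the keys. Loose; origin: centre of its underside.
- beaker: Bystander: glass beaker, 66 mm across, 85 mm high, on the bench beyond the right end of the console. Loose; origin: centre of its underside.
- flask: Bystander: conical glass flask, 76 mm across, 108 mm high, on the bench behind the console. Loose; origin: centre of its underside.
- reagent: Bystander: amber glass jar, 48 mm across, 95 mm high, on the bench beyond the left end of the console. Loose; origin: centre of its underside.
- spatula: Bystander: slim steel laboratory spatula, 178 mm long, 11 mm wide, lying flat on the bench between the robot and the console. Loose; origin: half-way along it at its underside.
- weight: Bystander: brass balance weight, 28 mm across, 50 mm high, on the bench near the right end of the console. Loose; origin: centre of its underside.
- dish: Bystander: white porcelain evaporating dish, 80 mm across, 28 mm high, on the bench behind the console. Loose; origin: centre of its underside.

How it is judged:
By the outcome, as a careful person would: the job done as asked, in the order asked, and still so for the second after the job is handed in, with the robot touching nothing.
It also fails if it takes over 48 s, if anything falls off the work surface, if the arm or the gripper's body presses on something with over 40 N, if the wrist force passes 120 N, or if a joint passes its speed limit or range.

### The arm

A 6-joint arm with a two-finger parallel gripper is mounted at the origin on the work surface. World frame = base frame: x ahead of the robot, y to its left, z up, the work surface at z = 0. Lengths are in m, angles in rad, forces in N, time in s.
With the tool pointing down it reaches from about 0.375 to 0.975 m from the base axis. Payload 3.8 kg.
Tool frame: the origin (TCP) lies on the centre line of the jaws, within the pads' length; the fingertips stand 25 mm ahead of it and the grasp point (between the pads) lies 6 mm ahead of it; z points along the fingers, y is the direction in which the jaws open and shut (so a half turn about z gives the same grasp; the last joint's range is limited). The gripper opens to 85 mm and grips with 20 to 120 N. Pads are 22 mm wide; open, the fingers measure 114 mm over their backs; the gripper's body (76 mm by 85 mm) begins 54 mm behind the grasp point. The pads swing forward as they close: fully open they stand 13 mm farther back than shut.
Start: joints at [-1.157, 0.264, 1.604, -0, 1.274, -0.037], TCP at [0.294, -0.608, 0.217] pointing down, gripper open.
Joint ranges: [-2.63, 2.63], [-0.94, 2.18], [0.31, 2.57], [-1.31, 4.45], [0, 2.66], [-2.55, 2.55]. Speed limits (rad/s): [2.57, 2.57, 3.14, 3.14, 3.14, 3.14].

### API

Orientations are given as a rotation vector (axis times angle).
In Python, from workcell import bot gives the robot as it stands.
- The arm moves only by the tool servo_tool, never from a script. Its argument "moves" is a list of rows, each a list of 3 entries, a list of its own where there are three numbers: the closure in counts, from 0 (fully open) to 255 (shut), then the shift along the tool's x, y, z in m, then the turn about the tool's z in rad. A call has exactly 8 rows; each row shifts and turns the pose as measured when the row begins, along the tool's axes as they then stand; what a row does not reach is not made up. A row lasts 1/12 s, in which the tool goes at most 41.7 mm and 7.16 degrees, less where a joint would pass 70% of its speed; a pose out of reach is approached as far as the arm can. A call is refused whole if a number of a shift passes 0.0417 or a number of a turn 0.125, either way. A call with a gripper value outside its range is refused whole. The fingers move at their own pace and stop on an object; "newtons" is the grip in N (left out, the last holds). Time passes only in rows, so rows that do not move let the fingers close, or fill a call up. It gives the time, the measured TCP pose, the force and the opening at its end, in the units of the state.
- bot.read_state(): the state, without advancing time (a new reading comes with each control period).
- bot.read_camera(name): name is "side" or "top"; returns a dict with "pixels" (420x560x3 uint8, red, green, blue), "depth" (420x560 float32, m along the optical axis (not along the pixel's ray), 0 where there is no reading), "intrinsics" (3x3 intrinsics, pixels), "R" (3x3) and "t" (3): a world point X has camera coordinates R X + t. Camera axes: x right, y down, z forward; pixel columns grow to the right and rows downward; lengths in m; the calibration is good to about 2 mm. A picture is of the moment at which its call begins.
- bot.finish_job(): hands the job in, once; it reports no verdict.
The state is a dict: "time": time; "q": joint angles; "joint_vel": joint speeds; "joint_torque": joint torques, N m; "tool_pos": TCP position; "tcp_rot": TCP orientation; "wrist_force": force on the tool from outside, world axes, zero at the start; "torque": the same for the moment, N m; "width": opening from 0.0 (shut) to 1.0 (fully open).
Only numpy, scipy, OpenCV 4.12 (cv2) and the standard library are available. Lean on these libraries where they do the work, as an engineer would, in place of code of your own. Each camera call takes 0.05 s, during which the arm holds its last target.

## Working session

There is one attempt and no reset: what is moved stays moved. The work goes in short steps, Python scripts to look and compute and a tool call to move; the robot and the scene stay as the last step left them, time stands still between calls to the robot, and variables do not carry over. Pictures are saved under pics/ and viewed, and the job is handed in when it is done.

Besides the shell and the picture viewer there is one more tool, called after "Call:" as name(argument=value, ...), one argument or row to a line, values as JSON. servo_tool: Moves the arm, as the interface text tells. Its arguments: {"type":"object","properties":{"moves":{"type":"array","items":{"type":"array"}},"newtons":{"type":"number"}},"required":["moves"]}

```bash
mkdir -p pics; ls; python3 - <<'E'
from workcell import bot
import cv2,numpy as np
s=bot.read_state(); print({k:np.round(v,4).tolist() for k,v in s.items()})
for n in("top","side"):
    c=bot.read_camera(n); cv2.imwrite(f"pics/{n}0.png",c["pixels"][:,:,::-1]); np.savez(f"{n}0.npz",**c)
    print(n,c["intrinsics"].round(1).tolist(),c["R"].round(4).tolist(),c["t"].round(4).tolist())
E
```

```text
pics
{'time': 0.0, 'q': [-1.1569, 0.2648, 1.6054, 0.0, 1.2737, -0.0369], 'joint_vel': [-0.002, -0.0003, 0.0006, 0.0003, 0.0006, 0.0007], 'joint_torque': [-0.0006, -51.5111, -36.7324, -0.0002, 0.0128, -0.0], 'tool_pos': [0.2938, -0.6069, 0.2161], 'tcp_rot': [-3.06, -0.7017, 0.0007], 'wrist_force': [0.1427, 0.2944, -0.236], 'torque': [0.0134, 0.008, -0.0282], 'width': 0.9959}
top [[405.9, 0.0, 281.2], [0.0, 405.9, 210.1], [0.0, 0.0, 1.0]] [[0.0785, -0.9969, -0.004], [-0.9713, -0.0756, -0.2253], [0.2243, 0.0216, -0.9743]] [-0.0004, 0.6127, 0.7689]
side [[389.9, 0.0, 286.1], [0.0, 389.9, 211.2], [0.0, 0.0, 1.0]] [[-0.705, -0.7091, 0.0145], [-0.4174, 0.3983, -0.8168], [0.5734, -0.5818, -0.5768]] [0.4278, 0.2906, 0.4977]
```

View pics/top0.png

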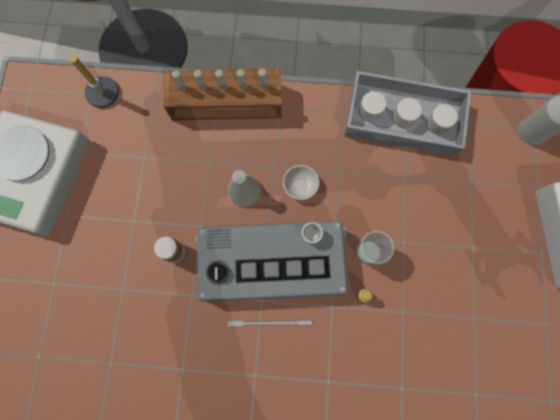

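View pics/side0.png

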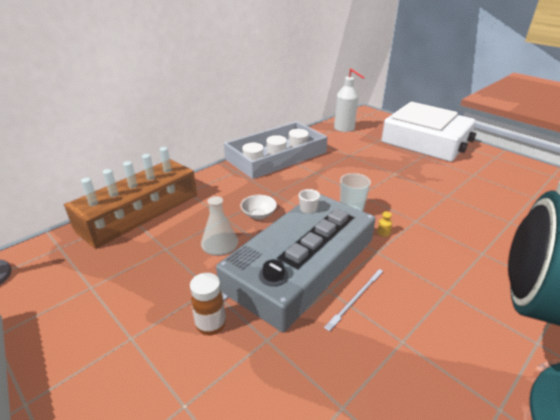

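The top view shows the console at about (198–345, 225–300), the knob at (217,272) and the keys at (248,271), (271,270), (294,268) and (317,267). I'll segment the keys next.

```bash
cat > h.py <<'E'
import numpy as np,cv2
def ray(c,u,v,z):
    K,R,t=c["intrinsics"],c["R"],c["t"]
    d=R.T@np.linalg.inv(K)@np.array([u,v,1.]); o=-R.T@t
    return o+d*(z-o[2])/d[2]
def proj(c,X):
    p=c["intrinsics"]@(c["R"]@np.array(X)+c["t"]); return p[:2]/p[2]
E
python3 - <<'E'
from h import *
c=dict(np.load("top0.npz")); im=c["pixels"]; 
print("cam",(-c["R"].T@c["t"]).round(3))
g=im.max(2).astype(np.uint8)
roi=np.zeros_like(g); roi[250:290,232:335]=1
dark=((g<60)&(roi>0)).astype(np.uint8)
# black panel
n,l,st,ce=cv2.connectedComponentsWithStats(dark); i=1+st[1:,4].argmax(); pts=np.argwhere(l==i)[:,::-1].copy()
hull=cv2.convexHull(pts.astype(np.int32)); m=np.zeros_like(g); cv2.fillConvexPoly(m,hull,1)
key=(m>0)&(g>75)
n,l,st,ce=cv2.connectedComponentsWithStats(key.astype(np.uint8))
P=[]
for k in range(1,n):
    if st[k,4]>60:
        r=cv2.minAreaRect(np.argwhere(l==k)[:,::-1].astype(np.float32))
        P.append((ce[k],r,st[k,4],np.median(c["depth"][l==k]) ,k))
P.sort(key=lambda p:p[0][0])
for ce_,r,a,d,k in P:
    X=ray(c,*ce_,.079)
    ys,xs=np.where(l==k); z=c["depth"][ys,xs]; pc=np.linalg.inv(c["intrinsics"])@np.array([xs*z,ys*z,z]); W=c["R"].T@(pc-c["t"][:,None])
    print(ce_.round(1),a,X.round(4),"depth pt",np.median(W,1).round(4))
# knob
kn=((g<60)).astype(np.uint8); kn[:,:203]=0;kn[:,233:]=0;kn[:258]=0;kn[287:]=0
ys,xs=np.where(kn); print("knob",xs.mean(),ys.mean(),ray(c,xs.mean(),ys.mean(),.083).round(4))
# console corners (hand-read) at z .065
for u,v in((198,229),(343,224),(346,293),(199,301)): print(ray(c,u,v,.065).round(4))
v=cv2.resize(im[200:330,140:420],None,fx=2.8,fy=2.8,interpolation=cv2.INTER_CUBIC); cv2.imwrite("pics/crop.png",v[:,:,::-1])
E
```

```text
cam [0.423 0.029 0.887]
[248.1 269.9] 225 [0.4827 0.103  0.079 ] depth pt [0.4826 0.1026 0.0791]
[271. 269.] 221 [0.4879 0.058  0.079 ] depth pt [0.4879 0.0577 0.0753]
[293.5 267.7] 233 [0.4939 0.0138 0.079 ] depth pt [0.4937 0.0137 0.0789]
[316.2 266.7] 231 [ 0.4994 -0.0308  0.079 ] depth pt [ 0.4995 -0.0309  0.0787]
knob 218.07067137809187 272.12367491166077 [0.4734 0.161  0.083 ]
[0.5588 0.2152 0.065 ]
[ 0.5924 -0.0818  0.065 ]
[ 0.4536 -0.0939  0.065 ]
[0.4153 0.1952 0.065 ]
```

View pics/crop.png

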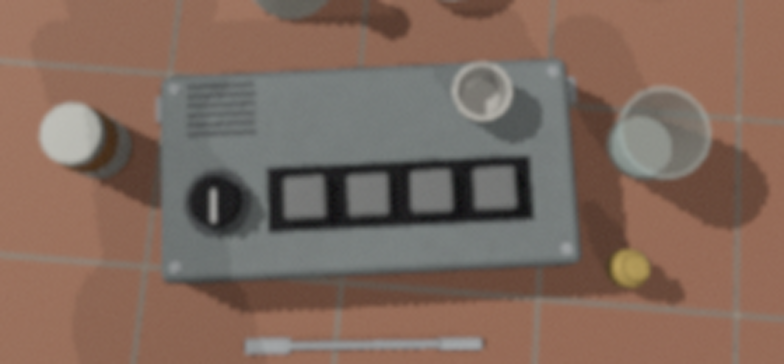

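Depth puts key 2 at about 75 mm and the other three at 79 mm, a hint I'll check by tapping. The console yaw is about 7°. Now I turn the tool, shut the gripper and travel.

Call:
servo_tool(
  moves=[
    [255,[0.01,-0.03,0],0.11],
    [255,[0.01,-0.03,0],0.11],
    [255,[0.01,-0.03,0],0.106],
    [255,[0.01,-0.04,0],0],
    [255,[0.01,-0.04,0],0],
    [255,[0.01,-0.04,0],0],
    [255,[0.01,-0.04,0],0],
    [255,[0.01,-0.04,0],0],
  ],
  newtons=20,
)

```text
time: 0.77
tool_pos: [0.3166, -0.3067, 0.2091]
tcp_rot: [-3.13, -0.153, 0.009]
wrist_force: [0.8, 0.4, -0.5]
width: 0.002
```

```bash
cat >> h.py <<'E'
from scipy.spatial.transform import Rotation as Ro
KEY={1:(.4827,.103),2:(.4881,.0582),3:(.4938,.0137),4:(.4994,-.0308)}
YAW=np.arctan2(.0167,.1338)
def rep(k,z):
    from workcell import bot
    s=bot.read_state(); R=Ro.from_rotvec(s["tcp_rot"]).as_matrix()
    yaw=np.arctan2(R[1,0],R[0,0]); d=np.array([*KEY[k],z])-s["tool_pos"]
    print("t",round(s["time"],2),"pos",np.round(s["tool_pos"],4),"F",np.round(s["wrist_force"],2),"w",round(s["width"],3),"zax",R[:,2].round(3),"turn",round(-(YAW-yaw),4),"tool delta",(R.T@d).round(4),"q",np.round(s["q"],2))
E
python3 -c "from h import *;rep(1,.135)"
```

```text
t 0.77 pos [ 0.3166 -0.3067  0.2091] F [ 0.82  0.36 -0.5 ] w 0.002 zax [-0.006  0.008 -1.   ] turn -0.0267 tool delta [ 0.2055 -0.3909  0.0764] q [-0.83 -0.18  2.08  0.    1.25  0.65]
```

Call:
servo_tool(
  moves=[
    [255,[0.019,-0.036,0],-0.027],
    [255,[0.019,-0.036,0],0],
    [255,[0.019,-0.036,0],0],
    [255,[0.019,-0.036,0],0],
    [255,[0.019,-0.036,0],0],
    [255,[0.019,-0.036,0],0],
    [255,[0.019,-0.036,0],0],
    [255,[0.019,-0.036,0],0],
  ],
)

```text
time: 1.43
tool_pos: [0.4279, 0.0076, 0.2089]
tcp_rot: [-3.127, -0.188, 0.008]
wrist_force: [0.0, -1.7, 0.3]
width: 0.002
```

```bash
python3 -c "from h import *;rep(1,.135)"
```

```text
t 1.43 pos [0.4279 0.0076 0.2089] F [ 0.02 -1.7   0.33] w 0.002 zax [-0.006  0.008 -1.   ] turn -0.0041 tool delta [ 0.0662 -0.0875  0.0744] q [-0.05 -0.21  2.11  0.01  1.25  1.4 ]
```

Call:
servo_tool(
  moves=[
    [255,[0.02,-0.027,0],0],
    [255,[0.02,-0.027,0],0],
    [255,[0.02,-0.027,0.01],0],
    [255,[0.006,-0.006,0.02],0],
    [255,[0,0,0.02],0],
    [255,[0,0,0.02],0],
    [255,[0,0,0.0],0],
    [255,[0,0,0],0],
  ],
)

```text
time: 2.1
tool_pos: [0.4854, 0.1189, 0.1367]
tcp_rot: [-3.123, -0.21, 0.004]
wrist_force: [-0.1, 0.7, 0.2]
width: -0.004
```

```bash
python3 -c "from h import *;rep(1,.135)"
```

```text
t 2.1 pos [0.4854 0.1189 0.1367] F [-0.08  0.72  0.17] w -0.004 zax [-0.003  0.011 -1.   ] turn 0.0101 tool delta [-0.0048  0.0155  0.0015] q [ 0.18 -0.    2.06  0.01  1.09  1.61]
```

Call:
servo_tool(
  moves=[
    [255,[-0.005,0.016,0],0.01],
    [255,[0,0,0],0],
    [255,[0,0,0.01],0],
    [255,[0,0,0.01],0],
    [255,[0,0,0],0],
    [255,[0,0,0],0],
    [255,[0,0,0],0],
    [255,[0,0,0],0],
  ],
)

```text
time: 2.77
tool_pos: [0.4841, 0.1025, 0.1184]
tcp_rot: [-3.123, -0.191, -0.002]
wrist_force: [-0.1, 0.0, 0.4]
width: -0.003
```

```bash
python3 -c "
from h import *;rep(1,.104)
from workcell import bot
for n in('top','side'):
    c=bot.read_camera(n); im=c['pixels']
    u,v=map(int,proj(c,[.49,.05,.08])); im=im[max(0,v-65):v+65,u-85:u+85]
    cv2.imwrite(f'pics/{n}1.png',cv2.resize(im,None,fx=4,fy=4,interpolation=cv2.INTER_CUBIC)[:,:,::-1])
"
```

```text
t 2.77 pos [0.4841 0.1025 0.1184] F [-0.09  0.04  0.4 ] w -0.003 zax [ 0.001  0.013 -1.   ] turn -0.0023 tool delta [-0.0013 -0.0004  0.0144] q [0.15 0.01 2.09 0.01 1.05 1.59]
```

View pics/side1.png

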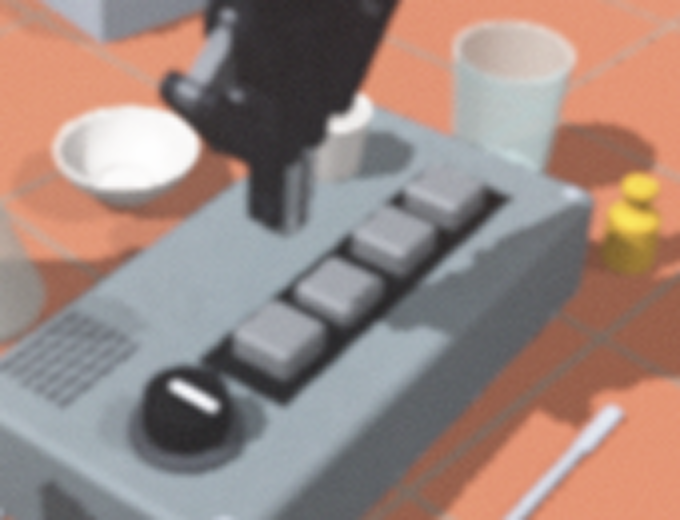

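```bash
python3 -c "
from h import *
from workcell import bot
s=bot.read_state(); R=Ro.from_rotvec(s['tcp_rot']).as_matrix(); print(s['tool_pos'],s['time'])
for n in('top','side'):
    c=bot.read_camera(n); im=c['pixels'].copy()
    for k in KEY: cv2.circle(im,tuple(map(int,proj(c,[*KEY[k],.079]).round())),1,(255,0,0),-1)
    for d in (0,.025): 
        p=proj(c,s['tool_pos']+R[:,2]*d); print(n,d,p); cv2.circle(im,tuple(map(int,p.round())),1,(0,255,0),-1)
    u,v=map(int,proj(c,[.49,.05,.08])); im=im[max(0,v-75):v+75,u-95:u+95]
    cv2.imwrite(f'pics/{n}2.png',cv2.resize(im,None,fx=4,fy=4,interpolation=cv2.INTER_CUBIC)[:,:,::-1])
"
```

```text
[0.48418511 0.10253847 0.11857543] 2.8667
top 0 [246.64633122 267.3604402 ]
top 0.025 [247.59977895 268.46262254]
side 0 [295.3720829  230.80130932]
side 0.025 [294.81119612 242.48327136]
```

View pics/side2.png

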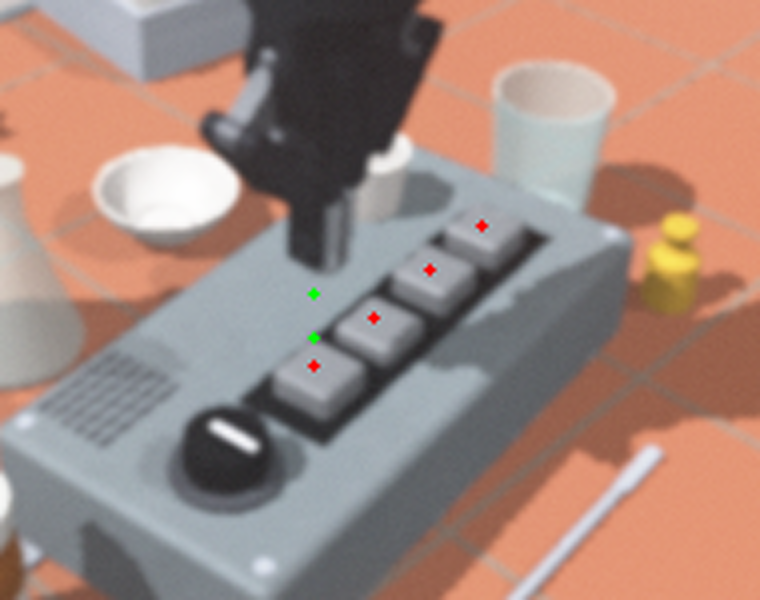

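View pics/top2.png

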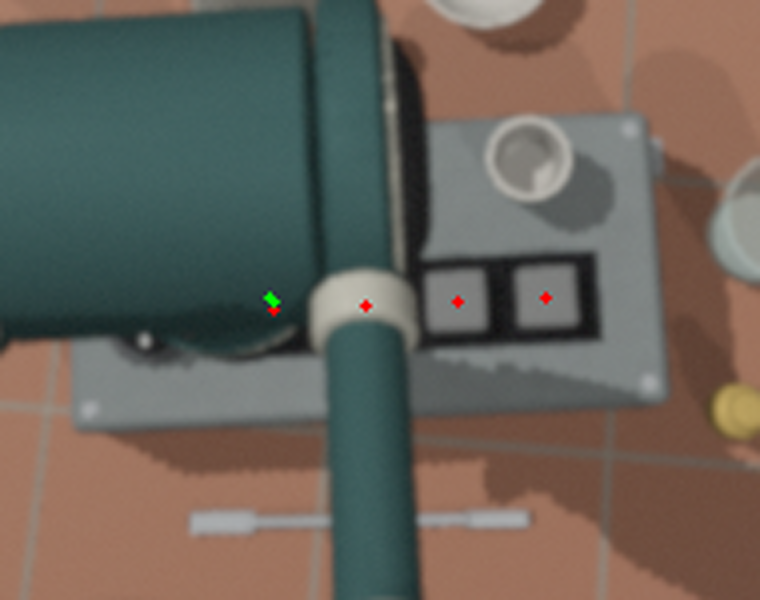

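The side view puts the visible fingertip about 17 px above where the state says it should be. I'll measure it with depth before I trust it.

```bash
python3 -c "
from h import *
from workcell import bot
c=bot.read_camera('side'); np.savez('side3.npz',**c)
D=c['depth'];im=c['pixels']
u0,v0=map(int,proj(c,[.49,.05,.08])); u0-=95; v0=max(0,v0-75)
for cu,cv in [(305,225),(340,225),(305,255),(335,255),(320,262),(325,268),(318,272),(300,205),(240,60),(220,120),(300,150),(320,290),(314,366)]:
    u,v=round(u0+cu/4),round(v0+cv/4); z=D[v,u]; W=c['R'].T@(np.linalg.inv(c['intrinsics'])@[u*z,v*z,z]-c['t']); print((cu,cv),(u,v),im[v,u],W.round(4))
"
```

```text
(305, 225) (293, 214) [51 48 50] [0.4795 0.1145 0.1613]
(340, 225) (302, 214) [ 97  99 103] [0.4708 0.103  0.16  ]
(305, 255) (293, 222) [58 57 61] [0.4778 0.1157 0.1471]
(335, 255) (301, 222) [107 109 115] [0.4709 0.1044 0.145 ]
(320, 262) (297, 224) [80 83 85] [0.4751 0.1091 0.1411]
(325, 268) (298, 225) [115 120 125] [0.4743 0.1075 0.1388]
(318, 272) (296, 226) [126 133 138] [0.4784 0.1077 0.1346]
(300, 205) (292, 209) [51 48 50] [0.4664 0.1308 0.1853]
(240, 60) (277, 173) [170 111  93] [ 0.7933 -0.1513  0.0015]
(220, 120) (272, 188) [126 128 136] [0.4807 0.158  0.2273]
(300, 150) (292, 196) [57 54 56] [0.4893 0.1076 0.1872]
(320, 290) (297, 230) [160 172 179] [0.529  0.0497 0.0664]
(314, 366) (296, 250) [164 166 175] [0.4796 0.1042 0.0805]
```

Depth puts the tip at about (0.482, 0.102, 0.136). The x and y match the state, but the tip is about 43 mm higher than the state plus the stated 25 mm tip length implies. I'll go down carefully, using force and vision.

Call:
servo_tool(
  moves=[
    [255,[-0.001,0,0.003],0],
    [255,[0,0,0.003],0],
    [255,[0,0,0.002],0],
    [255,[0,0,0],0],
    [255,[0,0,0],0],
    [255,[0,0,0],0],
    [255,[0,0,0],0],
    [255,[0,0,0],0],
  ],
)

```text
time: 3.68
tool_pos: [0.483, 0.1025, 0.1096]
tcp_rot: [-3.123, -0.191, -0.003]
wrist_force: [0.3, -0.1, 0.3]
width: 0.002
```

```bash
cat >> h.py <<'E'
def tip(name):
    from workcell import bot
    c=bot.read_camera('side'); s=bot.read_state()
    u0,v0=map(int,proj(c,[.49,.05,.08])); 
    im=c['pixels'];D=c['depth']; 
    vv,uu=np.mgrid[0:420,0:560]; P=np.stack([uu*D,vv*D,D],-1)@np.linalg.inv(c['intrinsics']).T
    W=(P-c['t'])@c['R']; 
    tx,ty,_=s['tool_pos']
    m=(abs(W[...,0]-tx)<.022)&(abs(W[...,1]-ty)<.022)&(W[...,2]>.083)&(D>0)&(im.max(2)<135)
    z=W[...,2][m]; print('tip z pcts',np.percentile(z,[0,1,3,10]).round(4), m.sum())
    im=im[max(0,v0-75):v0+75,u0-95:u0+95]
    cv2.imwrite(f'pics/{name}.png',cv2.resize(im,None,fx=4,fy=4,interpolation=cv2.INTER_CUBIC)[:,:,::-1])
E
python3 -c "from h import *;rep(1,.104);tip('s4')"
```

```text
t 3.68 pos [0.483  0.1025 0.1096] F [ 0.26 -0.1   0.27] w 0.002 zax [ 0.001  0.013 -1.   ] turn -0.0022 tool delta [-0.0002 -0.0004  0.0056] q [0.15 0.01 2.1  0.01 1.03 1.59]
tip z pcts [0.1251 0.1319 0.1355 0.1458] 1060
```

View pics/s4.png

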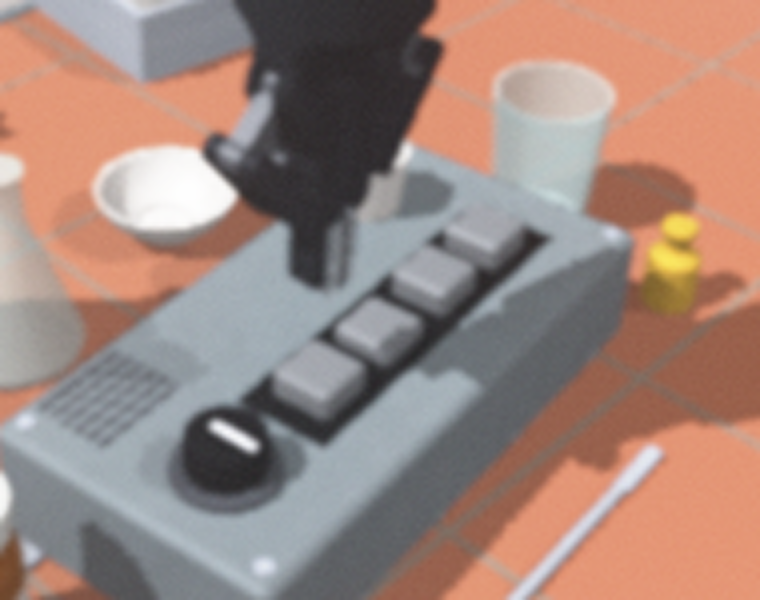

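The tip followed the 9 mm step and is now at z ≈ 0.127, clearly above the key in the image. I'll continue the descent slowly.

Call:
servo_tool(
  moves=[
    [255,[0,0,0.004],0],
    [255,[0,0,0.004],0],
    [255,[0,0,0.004],0],
    [255,[0,0,0.004],0],
    [255,[0,0,0.004],0],
    [255,[0,0,0.004],0],
    [255,[0,0,0],0],
    [255,[0,0,0],0],
  ],
)

```text
time: 4.4
tool_pos: [0.4827, 0.1028, 0.0826]
tcp_rot: [-3.123, -0.191, -0.002]
wrist_force: [0.1, -0.1, -0.6]
width: 0.002
```

```bash
python3 -c "from h import *;rep(1,.0615);tip('s5')"
```

```text
t 4.4 pos [0.4827 0.1028 0.0826] F [ 0.12 -0.15 -0.58] w 0.002 zax [ 0.     0.013 -1.   ] turn -0.0022 tool delta [0.     0.0001 0.0211] q [0.15 0.05 2.12 0.02 0.97 1.59]
tip z pcts [0.0982 0.1034 0.1077 0.1173] 997
```

View pics/s5.png

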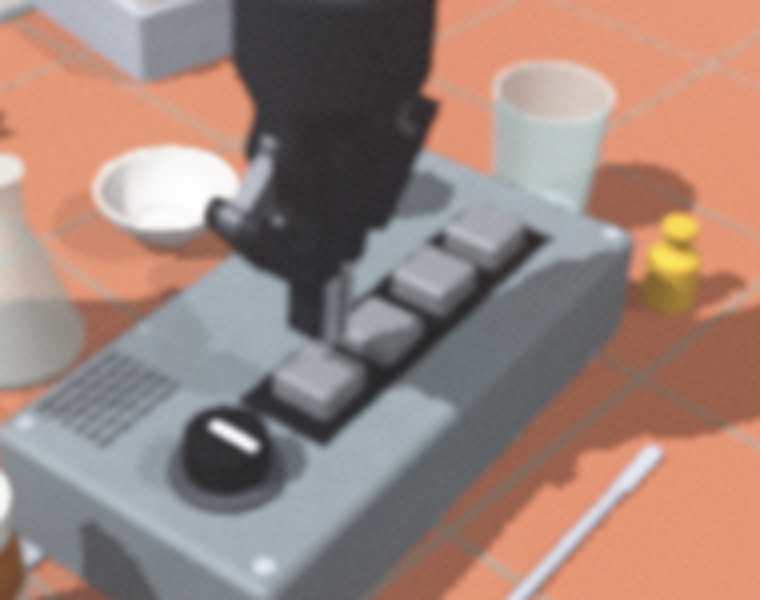

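Call:
servo_tool(
  moves=[
    [255,[0,0,0.003],0],
    [255,[0,0,0.003],0],
    [255,[0,0,0.003],0],
    [255,[0,0,0.002],0],
    [255,[0,0,0.001],0],
    [255,[0,0,0],0],
    [255,[0,0,0],0],
    [255,[0,0,0],0],
  ],
)

```text
time: 5.12
tool_pos: [0.4831, 0.103, 0.0697]
tcp_rot: [-3.123, -0.191, -0.003]
wrist_force: [-0.1, 0.0, 0.3]
width: 0.003
```

```bash
python3 -c "from h import *;rep(1,.0615);tip('s6')"
```

```text
t 5.12 pos [0.4831 0.103  0.0697] F [-0.09  0.01  0.32] w 0.003 zax [ 0.001  0.013 -1.   ] turn -0.0022 tool delta [-0.0004  0.0001  0.0082] q [0.15 0.06 2.13 0.02 0.94 1.59]
tip z pcts [0.0841 0.0888 0.0935 0.1045] 942
```

View pics/s6.png

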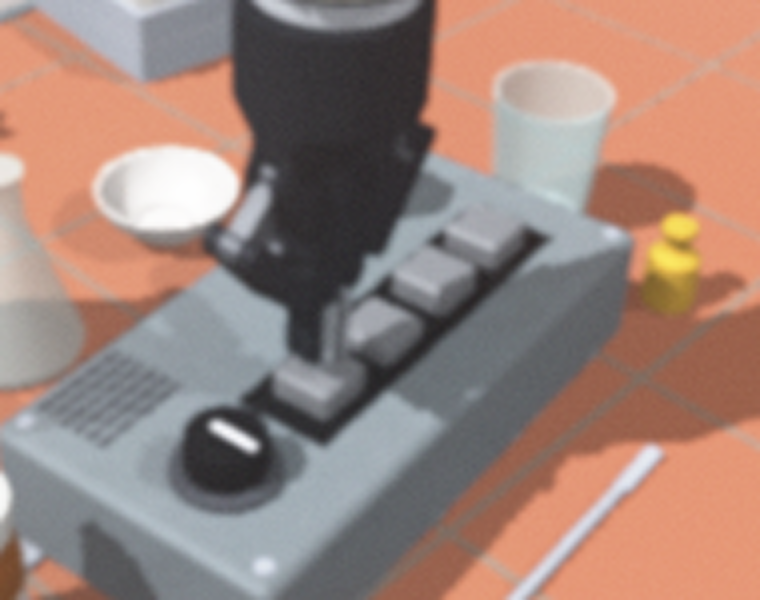

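The tip is about 6–8 mm above key 1. Now I creep.

Call:
servo_tool(
  moves=[
    [255,[0,0,0.0015],0],
    [255,[0,0,0.0015],0],
    [255,[0,0,0.001],0],
    [255,[0,0,0.001],0],
    [255,[0,0,0],0],
    [255,[0,0,0],0],
    [255,[0,0,0],0],
    [255,[0,0,0],0],
  ],
)

```text
time: 5.83
tool_pos: [0.4837, 0.1032, 0.0652]
tcp_rot: [-3.123, -0.191, -0.005]
wrist_force: [0.6, -1.1, 1.3]
width: -0.002
```

```bash
python3 -c "from h import *;rep(1,.0615)"
```

```text
t 5.83 pos [0.4837 0.1032 0.0652] F [ 0.63 -1.08  1.32] w -0.002 zax [ 0.002  0.013 -1.   ] turn -0.0022 tool delta [-0.0011  0.0001  0.0037] q [0.15 0.07 2.13 0.02 0.93 1.59]
```

Call:
servo_tool(
  moves=[
    [255,[0,0,0.0005],0],
    [255,[0,0,0.0005],0],
    [255,[0,0,0],0],
    [255,[0,0,0],0],
    [255,[0,0,0],0],
    [255,[0,0,0],0],
    [255,[0,0,0],0],
    [255,[0,0,0],0],
  ],
)

```text
time: 6.5
tool_pos: [0.4838, 0.1032, 0.0645]
tcp_rot: [-3.123, -0.191, -0.005]
wrist_force: [-0.3, 0.3, 2.2]
width: -0.002
```

```bash
python3 -c "from h import *;rep(1,.0615);tip('s7')"
```

```text
t 6.5 pos [0.4838 0.1032 0.0645] F [-0.34  0.28  2.24] w -0.002 zax [ 0.002  0.013 -1.   ] turn -0.0022 tool delta [-0.0011  0.0001  0.003 ] q [0.15 0.07 2.13 0.02 0.93 1.59]
tip z pcts [0.083  0.0861 0.0895 0.0994] 927
```

View pics/s7.png

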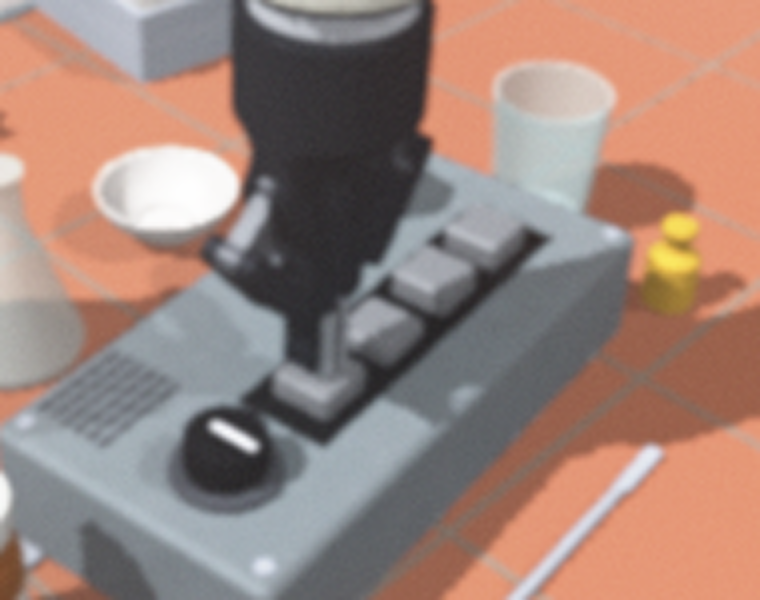

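Key 1 touched at TCP z ≈ 0.066 and gives softly, with about 2.2 N at 0.0645. I'll lift and move to key 2.

Call:
servo_tool(
  moves=[
    [255,[0,0,-0.007],0],
    [255,[0,0,-0.007],0],
    [255,[-0.001,0.011,0],0],
    [255,[0,0.011,0],0],
    [255,[0,0.011,0],0],
    [255,[0,0.008,0],0],
    [255,[0,0,0],0],
    [255,[0,0,0],0],
  ],
)

```text
time: 7.22
tool_pos: [0.4886, 0.0568, 0.0794]
tcp_rot: [-3.124, -0.19, -0.007]
wrist_force: [-0.1, 0.1, -0.1]
width: 0.001
```

```bash
python3 -c "from h import *;rep(2,.0695);tip('s8')"
```

```text
t 7.22 pos [0.4886 0.0568 0.0794] F [-0.06  0.1  -0.09] w 0.001 zax [ 0.004  0.013 -1.   ] turn -0.0028 tool delta [-0.0003 -0.0013  0.0099] q [0.06 0.05 2.13 0.01 0.96 1.5 ]
tip z pcts [0.0947 0.0976 0.1032 0.1133] 864
```

View pics/s8.png

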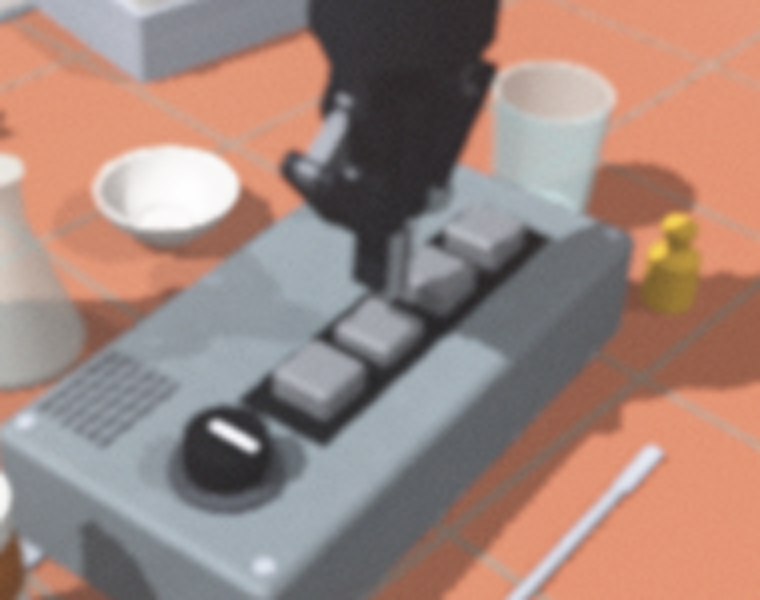

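Key 1 is back up and the tip is above key 2.

Call:
servo_tool(
  moves=[
    [255,[0,-0.001,0.004],0],
    [255,[0,0,0.004],0],
    [255,[0,0,0.002],0],
    [255,[0,0,0.001],0],
    [255,[0,0,0],0],
    [255,[0,0,0],0],
    [255,[0,0,0],0],
    [255,[0,0,0],0],
  ],
)

```text
time: 7.93
tool_pos: [0.4872, 0.0594, 0.0659]
tcp_rot: [-3.123, -0.193, -0.003]
wrist_force: [-0.9, -0.9, -0.4]
width: 0.003
```

```bash
python3 -c "from h import *;rep(2,.0655)"
```

```text
t 7.93 pos [0.4872 0.0594 0.0659] F [-0.94 -0.87 -0.4 ] w 0.003 zax [ 0.001  0.013 -1.   ] turn -0.001 tool delta [0.0007 0.0013 0.0004] q [0.06 0.06 2.14 0.02 0.94 1.5 ]
```

Call:
servo_tool(
  moves=[
    [255,[0,0,0.0007],0],
    [255,[0,0,0.0007],0],
    [255,[0,0,0.0005],0],
    [255,[0,0,0],0],
    [255,[0,0,0],0],
    [255,[0,0,0],0],
    [255,[0,0,0],0],
    [255,[0,0,0],0],
  ],
)

```text
time: 8.6
tool_pos: [0.4877, 0.0595, 0.0644]
tcp_rot: [-3.123, -0.193, -0.005]
wrist_force: [-0.2, -0.6, -0.1]
width: -0.0
```

```bash
python3 -c "from h import *;rep(2,.0655)"
```

```text
t 8.6 pos [0.4877 0.0595 0.0644] F [-0.17 -0.63 -0.11] w -0.0 zax [ 0.002  0.013 -1.   ] turn -0.0008 tool delta [ 0.0002  0.0013 -0.0011] q [0.06 0.07 2.14 0.02 0.93 1.5 ]
```

No force at 0.0644, where key 1 already gave 2.2 N. I'll go on in small steps.

Call:
servo_tool(
  moves=[
    [255,[0,0,0.0005],0],
    [255,[0,0,0.0005],0],
    [255,[0,0,0],0],
    [255,[0,0,0],0],
    [255,[0,0,0],0],
    [255,[0,0,0],0],
    [255,[0,0,0],0],
    [255,[0,0,0],0],
  ],
)

```text
time: 9.27
tool_pos: [0.4878, 0.0595, 0.0633]
tcp_rot: [-3.123, -0.193, -0.005]
wrist_force: [0.1, -0.1, 0.3]
width: 0.003
```

```bash
python3 -c "from h import *;rep(2,.0625)"
```

```text
t 9.27 pos [0.4878 0.0595 0.0633] F [ 0.15 -0.06  0.27] w 0.003 zax [ 0.002  0.013 -1.   ] turn -0.0008 tool delta [0.0002 0.0014 0.0008] q [0.06 0.07 2.14 0.02 0.93 1.5 ]
```

Call:
servo_tool(
  moves=[
    [255,[0,0,0.0005],0],
    [255,[0,0,0],0],
    [255,[0,0,0],0],
    [255,[0,0,0],0],
    [255,[0,0,0],0],
    [255,[0,0,0],0],
    [255,[0,0,0],0],
    [255,[0,0,0],0],
  ],
)

```text
time: 9.93
tool_pos: [0.4878, 0.0595, 0.0628]
tcp_rot: [-3.123, -0.193, -0.005]
wrist_force: [0.3, 0.2, -0.1]
width: -0.003
```

```bash
python3 -c "from h import *;rep(2,.0625)"
```

```text
t 9.93 pos [0.4878 0.0595 0.0628] F [ 0.28  0.23 -0.08] w -0.003 zax [ 0.002  0.013 -1.   ] turn -0.0008 tool delta [0.0001 0.0014 0.0003] q [0.06 0.07 2.14 0.02 0.93 1.5 ]
```

Call:
servo_tool(
  moves=[
    [255,[0,0,0.0005],0],
    [255,[0,0,0],0],
    [255,[0,0,0],0],
    [255,[0,0,0],0],
    [255,[0,0,0],0],
    [255,[0,0,0],0],
    [255,[0,0,0],0],
    [255,[0,0,0],0],
  ],
)

```text
time: 10.6
tool_pos: [0.4878, 0.0596, 0.0622]
tcp_rot: [-3.123, -0.193, -0.005]
wrist_force: [0.7, 0.4, 0.5]
width: 0.002
```

```bash
python3 -c "from h import *;rep(2,.0625);tip('s9')"
```

```text
t 10.6 pos [0.4878 0.0596 0.0622] F [0.74 0.36 0.54] w 0.002 zax [ 0.002  0.013 -1.   ] turn -0.0008 tool delta [ 0.0001  0.0014 -0.0003] q [0.06 0.07 2.14 0.02 0.93 1.5 ]
tip z pcts [0.0831 0.0845 0.0874 0.0967] 824
```

View pics/s9.png

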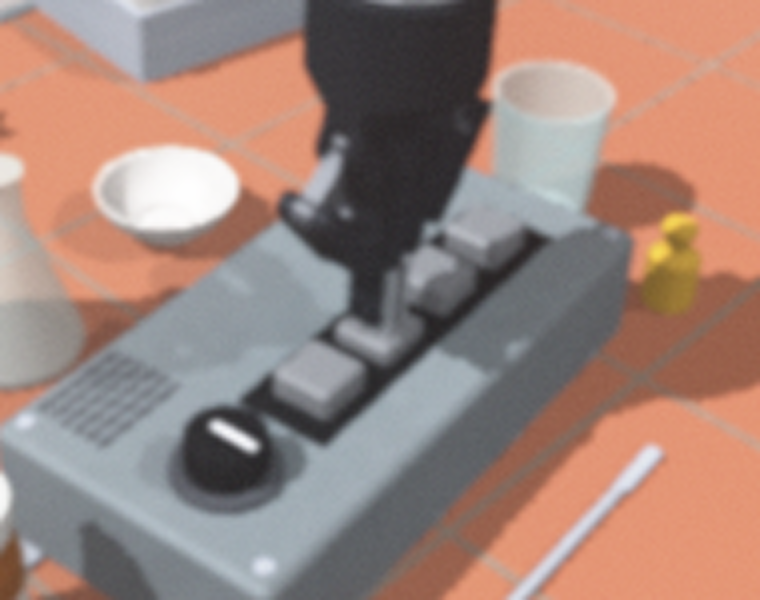

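Call:
servo_tool(
  moves=[
    [255,[0,0,0.0005],0],
    [255,[0,0,0],0],
    [255,[0,0,0],0],
    [255,[0,0,0],0],
    [255,[0,0,0],0],
    [255,[0,0,0],0],
    [255,[0,0,0],0],
    [255,[0,0,0],0],
  ],
)

```text
time: 11.32
tool_pos: [0.4878, 0.0596, 0.0617]
tcp_rot: [-3.123, -0.193, -0.005]
wrist_force: [-0.7, -0.1, -0.6]
width: 0.002
```

```bash
python3 -c "from h import *;rep(2,.0625)"
```

```text
t 11.32 pos [0.4878 0.0596 0.0617] F [-0.69 -0.1  -0.62] w 0.002 zax [ 0.002  0.013 -1.   ] turn -0.0009 tool delta [ 0.0001  0.0014 -0.0008] q [0.06 0.07 2.14 0.02 0.93 1.5 ]
```

Call:
servo_tool(
  moves=[
    [255,[0,0,0.0007],0],
    [255,[0,0,0],0],
    [255,[0,0,0],0],
    [255,[0,0,0],0],
    [255,[0,0,0],0],
    [255,[0,0,0],0],
    [255,[0,0,0],0],
    [255,[0,0,0],0],
  ],
)

```text
time: 11.98
tool_pos: [0.4879, 0.0596, 0.0614]
tcp_rot: [-3.123, -0.193, -0.005]
wrist_force: [-0.6, 0.3, 1.2]
width: -0.002
```

```bash
python3 -c "from h import *;rep(2,.0625)"
```

```text
t 11.98 pos [0.4879 0.0596 0.0614] F [-0.58  0.26  1.16] w -0.002 zax [ 0.003  0.013 -1.   ] turn -0.0008 tool delta [ 0.      0.0014 -0.0011] q [0.06 0.07 2.14 0.02 0.93 1.5 ]
```

Only 0.3 of the 0.7 mm was reached and force rose to 1.2 N, so this is contact. One more small step to feel whether the key is solid.

Call:
servo_tool(
  moves=[
    [255,[0,0,0.0008],0],
    [255,[0,0,0],0],
    [255,[0,0,0],0],
    [255,[0,0,0],0],
    [255,[0,0,0],0],
    [255,[0,0,0],0],
    [255,[0,0,0],0],
    [255,[0,0,0.0008],0],
  ],
)

```text
time: 12.65
tool_pos: [0.4879, 0.0595, 0.0606]
tcp_rot: [-3.123, -0.193, -0.005]
wrist_force: [-1.8, -0.3, 3.0]
width: -0.0
```

```bash
python3 -c "from h import *;rep(2,.0625)"
```

```text
t 12.65 pos [0.4879 0.0595 0.0606] F [-1.82 -0.28  2.98] w -0.0 zax [ 0.002  0.013 -1.   ] turn -0.0007 tool delta [ 0.      0.0013 -0.0019] q [0.06 0.07 2.14 0.02 0.93 1.5 ]
```

Key 2 is low and solid, with 3 N within about 0.7 mm, so it is probably the latched one. Keys 3 and 4 still have to be tapped.

Call:
servo_tool(
  moves=[
    [255,[0,0,-0.008],0],
    [255,[0,0,-0.008],0],
    [255,[0,0.011,0],0],
    [255,[0,0.011,0],0],
    [255,[0,0.011,0],0],
    [255,[0,0.009,0],0],
    [255,[0,0,0],0],
    [255,[0,0,0],0],
  ],
)

```text
time: 13.32
tool_pos: [0.4942, 0.0121, 0.0772]
tcp_rot: [-3.124, -0.192, -0.008]
wrist_force: [0.2, 0.9, -0.4]
width: 0.004
```

```bash
python3 -c "from h import *;rep(3,.0675)"
```

```text
t 13.32 pos [0.4942 0.0121 0.0772] F [ 0.22  0.92 -0.38] w 0.004 zax [ 0.004  0.012 -1.   ] turn -0.0013 tool delta [-0.0003 -0.0015  0.0097] q [-0.03  0.05  2.12  0.01  0.96  1.4 ]
```

Call:
servo_tool(
  moves=[
    [255,[0,-0.001,0.004],0],
    [255,[0,0,0.003],0],
    [255,[0,0,0.002],0],
    [255,[0,0,0.0015],0],
    [255,[0,0,0],0],
    [255,[0,0,0],0],
    [255,[0,0,0],0],
    [255,[0,0,0],0],
  ],
)

```text
time: 13.98
tool_pos: [0.4936, 0.0135, 0.0648]
tcp_rot: [-3.124, -0.193, -0.005]
wrist_force: [-0.7, -0.9, 2.1]
width: 0.002
```

```bash
python3 -c "from h import *;rep(3,.0655)"
```

```text
t 13.98 pos [0.4936 0.0135 0.0648] F [-0.7  -0.85  2.05] w 0.002 zax [ 0.003  0.012 -1.   ] turn -0.0008 tool delta [ 0.0003 -0.0002 -0.0007] q [-0.03  0.07  2.13  0.01  0.94  1.41]
```

Key 3 touched at the up height with 2 N. I'll confirm that it gives.

Call:
servo_tool(
  moves=[
    [255,[0,0,0.0008],0],
    [255,[0,0,0.0005],0],
    [255,[0,0,0],0],
    [255,[0,0,0],0],
    [255,[0,0,0],0],
    [255,[0,0,0],0],
    [255,[0,0,0],0],
    [255,[0,0,0],0],
  ],
)

```text
time: 14.65
tool_pos: [0.4936, 0.0135, 0.0641]
tcp_rot: [-3.124, -0.194, -0.006]
wrist_force: [-1.0, -0.3, 2.1]
width: -0.006
```

```bash
python3 -c "from h import *;rep(3,.0655)"
```

```text
t 14.65 pos [0.4936 0.0135 0.0641] F [-1.   -0.33  2.11] w -0.006 zax [ 0.003  0.012 -1.   ] turn -0.0005 tool delta [ 0.0002 -0.0002 -0.0014] q [-0.03  0.07  2.13  0.01  0.93  1.41]
```

Key 3 gives softly, so it is up. On to key 4.

Call:
servo_tool(
  moves=[
    [255,[0,0,-0.007],0],
    [255,[0,0,-0.006],0],
    [255,[0,0.011,0],0],
    [255,[0,0.011,0],0],
    [255,[0,0.011,0],0],
    [255,[0,0.008,0],0],
    [255,[0,0,0],0],
    [255,[0,0,0],0],
  ],
)

```text
time: 15.32
tool_pos: [0.4994, -0.0321, 0.0779]
tcp_rot: [-3.124, -0.192, -0.007]
wrist_force: [0.4, -0.2, 0.5]
width: -0.0
```

```bash
python3 -c "from h import *;rep(4,.0655);tip('s10')"
```

```text
t 15.32 pos [ 0.4994 -0.0321  0.0779] F [ 0.4  -0.19  0.47] w -0.0 zax [ 0.004  0.012 -1.   ] turn -0.0013 tool delta [ 0.0001 -0.0012  0.0124] q [-0.12  0.07  2.11  0.01  0.96  1.32]
tip z pcts [0.0932 0.0963 0.1015 0.1111] 711
```

View pics/s10.png

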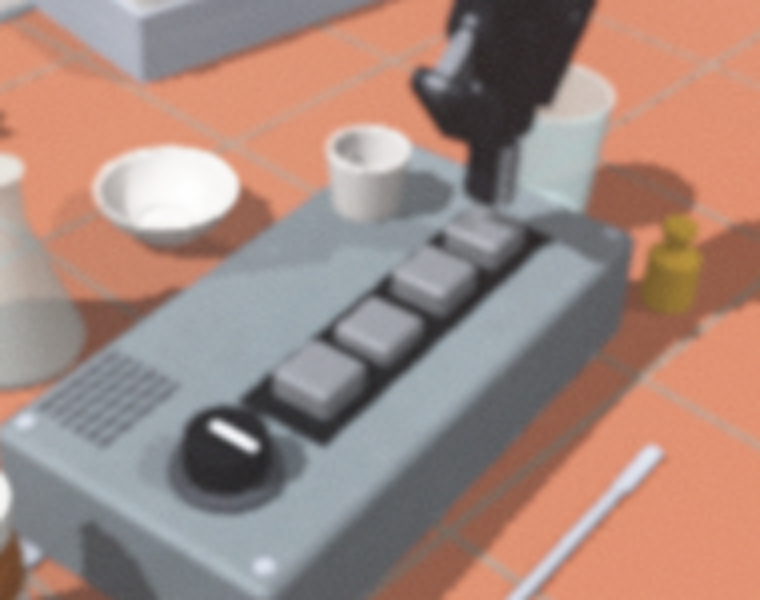

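The fingertip (490,195) is over key 4, and key 2 visibly sits lower than its neighbours. Tapping key 4.

Call:
servo_tool(
  moves=[
    [255,[0,-0.001,0.004],0],
    [255,[0,0,0.003],0],
    [255,[0,0,0.0025],0],
    [255,[0,0,0.0015],0],
    [255,[0,0,0],0],
    [255,[0,0,0],0],
    [255,[0,0,0],0],
    [255,[0,0,0],0],
  ],
)

```text
time: 16.03
tool_pos: [0.4987, -0.0299, 0.0651]
tcp_rot: [-3.124, -0.196, -0.005]
wrist_force: [-0.3, -1.5, 1.1]
width: 0.001
```

```bash
python3 -c "from h import *;rep(4,.0655)"
```

```text
t 16.03 pos [ 0.4987 -0.0299  0.0651] F [-0.32 -1.48  1.1 ] w 0.001 zax [ 0.002  0.012 -1.   ] turn 0.0008 tool delta [ 0.0006  0.0009 -0.0005] q [-0.12  0.08  2.12  0.01  0.94  1.32]
```

Call:
servo_tool(
  moves=[
    [255,[0,0,0.0008],0],
    [255,[0,0,0.0007],0],
    [255,[0,0,0],0],
    [255,[0,0,0],0],
    [255,[0,0,0],0],
    [255,[0,0,0],0],
    [255,[0,0,0],0],
    [255,[0,0,0],0],
  ],
)

```text
time: 16.7
tool_pos: [0.4987, -0.0299, 0.0642]
tcp_rot: [-3.124, -0.196, -0.005]
wrist_force: [-0.1, -0.3, 1.2]
width: 0.001
```

```bash
python3 -c "from h import *;rep(4,.0655)"
```

```text
t 16.7 pos [ 0.4987 -0.0299  0.0642] F [-0.09 -0.34  1.22] w 0.001 zax [ 0.003  0.011 -1.   ] turn 0.0009 tool delta [ 0.0005  0.0009 -0.0013] q [-0.12  0.08  2.12  0.01  0.94  1.32]
```

Call:
servo_tool(
  moves=[
    [255,[0,0,0.0008],0],
    [255,[0,0,0.0007],0],
    [255,[0,0,0],0],
    [255,[0,0,0],0],
    [255,[0,0,0],0],
    [255,[0,0,0],0],
    [255,[0,0,0],0],
    [255,[0,0,0],0],
  ],
)

```text
time: 17.37
tool_pos: [0.4989, -0.0299, 0.0628]
tcp_rot: [-3.124, -0.196, -0.005]
wrist_force: [-1.3, -1.4, 2.4]
width: 0.001
```

```bash
python3 -c "from h import *;rep(4,.0655)"
```

```text
t 17.37 pos [ 0.4989 -0.0299  0.0628] F [-1.28 -1.38  2.38] w 0.001 zax [ 0.003  0.011 -1.   ] turn 0.0008 tool delta [ 0.0004  0.0009 -0.0027] q [-0.12  0.09  2.12  0.01  0.93  1.32]
```

Key 4 gives as an up key does, with 2.4 N after about 2.5 mm. All four are tapped and key 2 is the latched one. I'll lift and go back to it.

Call:
servo_tool(
  moves=[
    [255,[0,0,-0.008],0],
    [255,[0,0,-0.009],0],
    [255,[0,-0.016,0],0],
    [255,[0,-0.02,0],0],
    [255,[0,-0.02,0],0],
    [255,[0,-0.018,0],0],
    [255,[0,-0.008,0],0],
    [255,[0,0,0],0],
  ],
)

```text
time: 18.03
tool_pos: [0.4909, 0.054, 0.0864]
tcp_rot: [-3.123, -0.19, -0.014]
wrist_force: [-0.2, 0.2, -0.7]
width: -0.003
```

```bash
python3 -c "from h import *;rep(2,.0625)"
```

```text
t 18.03 pos [0.4909 0.054  0.0864] F [-0.22  0.18 -0.69] w -0.003 zax [ 0.009  0.013 -1.   ] turn -0.0026 tool delta [-0.0025 -0.0042  0.024 ] q [0.05 0.04 2.12 0.02 0.97 1.49]
```

Call:
servo_tool(
  moves=[
    [255,[-0.0025,-0.004,0],0],
    [255,[0,0,0.004],0],
    [255,[0,0,0.006],0],
    [255,[0,0,0.005],0],
    [255,[0,0,0.003],0],
    [255,[0,0,0.001],0],
    [255,[0,0,0],0],
    [255,[0,0,0],0],
  ],
)

```text
time: 18.7
tool_pos: [0.4879, 0.0551, 0.0652]
tcp_rot: [-3.125, -0.187, -0.013]
wrist_force: [0.1, -0.7, 0.3]
width: 0.005
```

```bash
python3 -c "from h import *;rep(2,.0625)"
```

```text
t 18.7 pos [0.4879 0.0551 0.0652] F [ 0.11 -0.66  0.27] w 0.005 zax [ 0.008  0.011 -1.   ] turn -0.0044 tool delta [ 0.0006 -0.003   0.0027] q [0.05 0.06 2.14 0.01 0.93 1.5 ]
```

Call:
servo_tool(
  moves=[
    [255,[0,-0.003,0],0],
    [255,[0,0,0.001],0],
    [255,[0,0,0.001],0],
    [255,[0,0,0.001],0],
    [255,[0,0,0.001],0],
    [255,[0,0,0.001],0],
    [255,[0,0,0.001],0],
    [255,[0,0,0],0],
  ],
)

```text
time: 19.37
tool_pos: [0.4882, 0.0582, 0.0603]
tcp_rot: [-3.125, -0.187, -0.014]
wrist_force: [-1.5, -0.6, 4.4]
width: -0.002
```

```bash
python3 -c "from h import *;rep(2,.0625)"
```

```text
t 19.37 pos [0.4882 0.0582 0.0603] F [-1.46 -0.64  4.36] w -0.002 zax [ 0.008  0.011 -1.   ] turn -0.0044 tool delta [-0.0001 -0.     -0.0022] q [0.06 0.07 2.15 0.01 0.92 1.5 ]
```

Call:
servo_tool(
  moves=[
    [255,[0,0,0.0015],0],
    [255,[0,0,0.0015],0],
    [255,[0,0,0.0015],0],
    [255,[0,0,0.0015],0],
    [255,[0,0,0],0],
    [255,[0,0,0],0],
    [255,[0,0,0],0],
    [255,[0,0,0],0],
  ],
)

```text
time: 20.03
tool_pos: [0.4883, 0.0582, 0.0579]
tcp_rot: [-3.126, -0.188, -0.013]
wrist_force: [-2.7, -1.2, 4.6]
width: 0.001
```

```bash
python3 -c "from h import *;rep(2,.0625)"
```

```text
t 20.03 pos [0.4883 0.0582 0.0579] F [-2.67 -1.24  4.57] w 0.001 zax [ 0.008  0.011 -1.   ] turn -0.0042 tool delta [-0.0001 -0.     -0.0046] q [0.06 0.07 2.15 0.01 0.91 1.5 ]
```

Call:
servo_tool(
  moves=[
    [255,[0,0,0.0015],0],
    [255,[0,0,0.0015],0],
    [255,[0,0,0.0015],0],
    [255,[0,0,0.0015],0],
    [255,[0,0,0],0],
    [255,[0,0,0],0],
    [255,[0,0,0],0],
    [255,[0,0,0],0],
  ],
)

```text
time: 20.7
tool_pos: [0.4882, 0.0582, 0.0575]
tcp_rot: [-3.126, -0.188, -0.01]
wrist_force: [-1.8, 0.2, 4.7]
width: 0.002
```

```bash
python3 -c "from h import *;rep(2,.0625)"
```

```text
t 20.7 pos [0.4882 0.0582 0.0575] F [-1.84  0.25  4.66] w 0.002 zax [ 0.006  0.011 -1.   ] turn -0.0039 tool delta [-0.0001 -0.     -0.005 ] q [0.06 0.07 2.15 0.01 0.92 1.5 ]
```

Call:
servo_tool(
  moves=[
    [255,[0,0,0],0],
    [255,[0,0,0.0015],0],
    [255,[0,0,0.002],0],
    [255,[0,0,0.002],0],
    [255,[0,0,0.002],0],
    [255,[0,0,0.002],0],
    [255,[0,0,0.002],0],
    [255,[0,0,0.002],0],
  ],
)

```text
time: 21.37
tool_pos: [0.4883, 0.0582, 0.0556]
tcp_rot: [-3.126, -0.19, -0.003]
wrist_force: [-8.7, -0.6, 18.8]
width: 0.0
```

```bash
python3 -c "from h import *;rep(2,.0625)"
```

```text
t 21.37 pos [0.4883 0.0582 0.0556] F [-8.72 -0.56 18.82] w 0.0 zax [ 0.001  0.01  -1.   ] turn -0.0031 tool delta [-0.0002 -0.0001 -0.0069] q [0.06 0.08 2.14 0.01 0.92 1.5 ]
```

It reached the stop at 0.0556, about 5.6 mm below the latched height. Now I lift straight up.

Call:
servo_tool(
  moves=[
    [255,[0,0,-0.006],0],
    [255,[0,0,-0.01],0],
    [255,[0,0,-0.02],0],
    [255,[0,0,-0.03],0],
    [255,[0,0,-0.03],0],
    [255,[0,0,-0.02],0],
    [255,[0,0,0],0],
    [255,[0,0,0],0],
  ],
)

```text
time: 22.03
tool_pos: [0.4882, 0.0572, 0.1755]
tcp_rot: [-3.126, -0.189, -0.005]
wrist_force: [0.0, -0.1, -1.0]
width: -0.0
```

```bash
python3 -c "from h import *;rep(2,.0625);tip('s11')"
```

```text
t 22.03 pos [0.4882 0.0572 0.1755] F [ 0.   -0.08 -0.97] w -0.0 zax [ 0.003  0.01  -1.   ] turn -0.0033 tool delta [-0.0004  0.0002  0.113 ] q [ 0.06 -0.06  2.04  0.01  1.16  1.5 ]
tip z pcts [0.1922 0.1976 0.201  0.2105] 1091
```

View pics/s11.png

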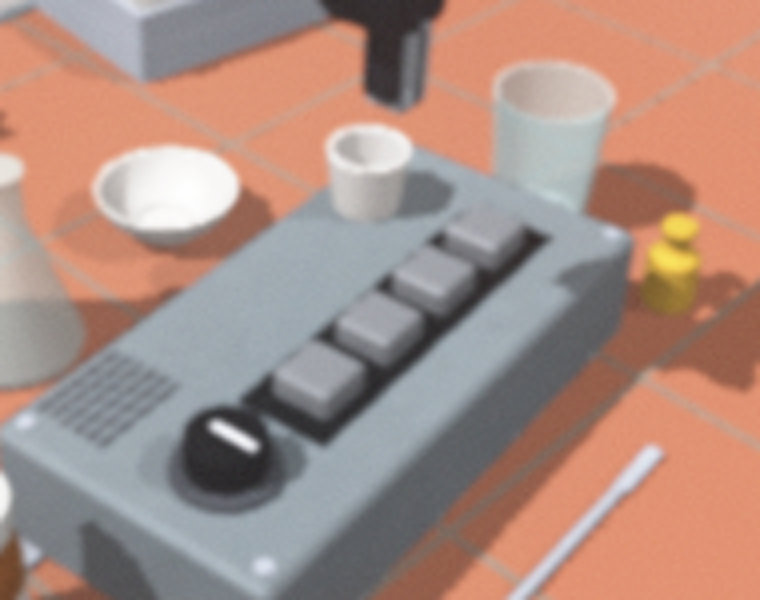

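Key 2 at (380,325) now looks level with the rest. A depth check, then hand in.

```bash
python3 -c "
from h import *
from workcell import bot
c=bot.read_camera('side'); a=dict(np.load('side0.npz'))
for nm,cc in(('before',a),('after',c)):
  for k in KEY:
    u,v=proj(cc,[*KEY[k],.079]).round().astype(int); u+=1;v+=1
    z=np.median(cc['depth'][v-1:v+2,u-1:u+2]); W=cc['R'].T@(np.linalg.inv(cc['intrinsics'])@[u*z,v*z,z]-cc['t']); print(nm,k,W.round(4))
d=(abs(c['pixels'].astype(int)-a['pixels']).max(2)>45).astype(np.uint8)
n,l,st,ce=cv2.connectedComponentsWithStats(d)
print([(s[:5].tolist()) for s in st[1:] if s[4]>15])
s=bot.read_state(); print(s['time'],np.round(s['wrist_force'],2))
"
```

```text
before 1 [0.4803 0.1035 0.0796]
before 2 [0.4862 0.0585 0.0772]
before 3 [0.4893 0.0168 0.0805]
before 4 [ 0.4952 -0.0287  0.0798]
after 1 [0.4804 0.1033 0.0794]
after 2 [0.4836 0.0617 0.0805]
after 3 [0.4892 0.0168 0.0805]
after 4 [ 0.4948 -0.0282  0.0803]
[[289, 0, 70, 65, 3666], [288, 66, 63, 120, 4657], [507, 182, 53, 189, 6336], [242, 198, 9, 14, 81], [382, 198, 145, 57, 3263], [358, 224, 8, 6, 25], [302, 231, 20, 7, 42]]
22.1333 [-0.41  0.27  0.33]
```

A change shows near the dish's left edge at (242–251, 198–212). I'll check whether it is shadow or movement.

```bash
python3 -c "
from h import *
from workcell import bot
c=bot.read_camera('side'); a=dict(np.load('side0.npz'))
f=lambda im:cv2.resize(im[170:260,190:290],None,fx=4,fy=4,interpolation=cv2.INTER_CUBIC)
cv2.imwrite('pics/cmp.png',np.hstack([f(a['pixels']),f(c['pixels'])])[:,:,::-1])
"
```

```text
(no output)
```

View pics/cmp.png

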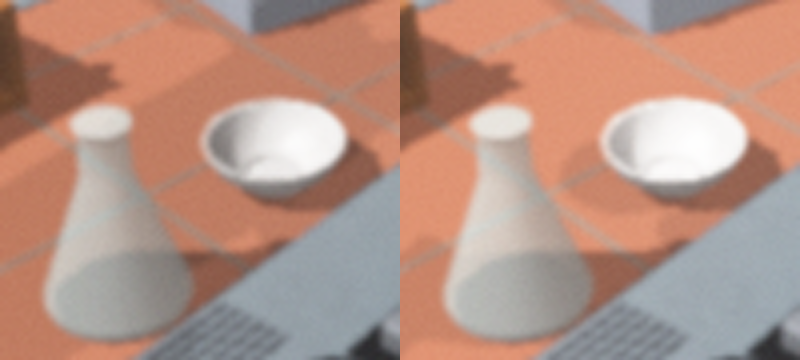

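It is shadow only. The dish (left rim at about column 200 in both halves) and the flask are where they were.

```bash
python3 -c "
from workcell import bot
print(bot.finish_job())"
```

```text
the job is handed in; nothing more can be done
None
```

Key 2 was the latched one. After tapping all four keys, I pressed it down to its stop; it let go and sprang up. The job was handed in at about 22 s.

- **Taps:** With the gripper shut, I tapped keys 1 to 4 in order from the knob, each at about 2–3 N. Keys 1, 3 and 4 gave softly at the up height, sinking roughly 2–3 mm. Key 2 sat about 4 mm lower and felt solid up to 3 N.
- **Press:** I pressed key 2 about 5.6 mm below its latched height. The first two pushes sagged back short of that. The last one reached the stop, with the wrist force peaking at about 19 N vertical, well above the 6.5 N stop force but under the limits.
- **Last checks:** Side-camera depth shows all four key tops level at 79–80 mm; key 2 read about 77 mm before in that view. Comparing before and after side pictures, the changes were the arm and its shadows, and the dish and flask, which I checked close up, had not moved. The hand is lifted well clear, with no contact force.
- **What disagreed:** The shut fingertips showed about 17 mm above the reported TCP, not 25 mm beyond it as the description says. I therefore went by depth images and contact force for the heights. Wrist force readings varied by about 0.5 N between readings.

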